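# Put the lens edger's wheel-change parts into their fitting holders

### The job

Put the lens edger's wheel-change parts away: place the spare grinding wheel, the spacer ring, the long dressing stick and the short dressing stick each in the grey rimmed holder that matches its shape and size. Each part must lie flat on the holder's floor, inside the rim and the same way up as now, with the sticks along their trays. The wheel is brittle: set it down, do not drop it.

Things in the scene. Friction and masses are not known exactly. Their poses are not given: they have to be found in the camera images.
- wheel: Spare grinding wheel lying flat: a round disc, 68 mm in diameter and 22 mm thick, pale with a tan abrasive rim, the largest round part; 280 g. Origin at the centre of its underside, z up along its axis.
- spacer: Spindle spacer: a small turned aluminium ring standing on its flat end, 30 mm outer diameter, 13 mm bore, 22 mm high; 45 g. Origin at the centre of its underside, z up along its axis.
- long_stick: Long dressing stick: a plain dark grey rectangular abrasive bar, 100 mm long, 24 mm wide, 16 mm high; 90 g. Origin at the centre of its underside, own y along its length, own x across it, z up.
- short_stick: Short dressing stick: a brown rectangular abrasive bar, 70 mm long, 22 mm wide, 13 mm high; 50 g. Origin at the centre of its underside, own y along its length, own x across it, z up.
- large_dish: Large round holder, a grey plastic dish with a low rim, 84 mm inside and 90 mm outside diameter, for the grinding wheel. Its flat floor is 4 mm above the worktop and the top of its 3 mm thick rim is 7 mm above the worktop (3 mm above the floor); a dark patch on the floor marks the part's footprint, with 8 mm of play to the rim all round. Fixed to the worktop. Origin at the centre of its underside, z up.
- small_dish: Small round holder, a grey plastic dish with a low rim, 46 mm inside and 52 mm outside diameter, for the spacer. Its flat floor is 4 mm above the worktop and the top of its 3 mm thick rim is 7 mm above the worktop (3 mm above the floor); a dark patch on the floor marks the part's footprint, with 8 mm of play to the rim all round. Fixed to the worktop. Origin at the centre of its underside, z up.
- long_tray: Long rectangular holder, a grey plastic tray with a low rim, 116 x 40 mm inside and 122 x 46 mm outside, for the long dressing stick. Its flat floor is 4 mm above the worktop and the top of its 3 mm thick rim is 7 mm above the worktop (3 mm above the floor); a dark patch on the floor marks the part's footprint, with 8 mm of play to the rim all round. Fixed to the worktop. Origin at the centre of its underside, z up, own y along its length.
- short_tray: Short rectangular holder, a grey plastic tray with a low rim, 86 x 38 mm inside and 92 x 44 mm outside, for the short dressing stick. Its flat floor is 4 mm above the worktop and the top of its 3 mm thick rim is 7 mm above the worktop (3 mm above the floor); a dark patch on the floor marks the part's footprint, with 8 mm of play to the rim all round. Fixed to the worktop. Origin at the centre of its underside, z up, own y along its length.

How it is judged:
At the end, for the whole second after the job is handed in: Each of the four parts lies released and at rest in its own matching holder: centre within 13 mm of the holder's centre, flat on the floor (underside 1 to 6.5 mm above the worktop, tilt under 0.08 rad), same way up, and each stick within 0.26 rad of its tray's length (either way round) (horizontal distance between wheel and large_dish below 0.013 m and z of wheel in the frame of large_dish between 0.001 and 0.0065 m and angle between each of wheel, spacer, long_stick, short_stick's own z axis and vertical below 0.08 rad and linear speed of each of wheel, spacer, long_stick, short_stick below 0.02 m/s and contact force between the fingers and wheel below 0.1 N and horizontal distance between spacer and small_dish below 0.013 m and z of spacer in the frame of small_dish between 0.001 and 0.0065 m and contact force between the fingers and spacer below 0.1 N and horizontal distance between long_stick and long_tray below 0.013 m and z of long_stick in the frame of long_tray between 0.001 and 0.0065 m and angle between the y axis of long_stick and the y axis of long_tray, either way round below 0.26 rad and contact force between the fingers and long_stick below 0.1 N and horizontal distance between short_stick and short_tray below 0.013 m and z of short_stick in the frame of short_tray between 0.001 and 0.0065 m and angle between the y axis of short_stick and the y axis of short_tray, either way round below 0.26 rad and contact force between the fingers and short_stick below 0.1 N); the robot touches nothing.
It fails at once if the grinding wheel is dropped: it moves faster than 0.5 m/s while no finger touches it (linear speed of wheel above 0.5 m/s and contact force between the fingers and wheel below 0.1 N).
It also fails if it takes over 88 s, if anything falls off the work surface, if the arm or the gripper's body presses on something with over 40 N, if the wrist force passes 120 N, or if a joint passes its speed limit or range.

### The arm

A 6-joint arm with a two-finger parallel gripper is mounted at the origin on a cart in front of the work surface, level with it; the furniture and walls round the work are solid. World frame = base frame: x ahead of the robot, y to its left, z up, the work surface at z = 0. Lengths are in m, angles in rad, forces in N, time in s.
With the tool pointing down it reaches from about 0.25 to 0.775 m from the base axis. Payload 4 kg.
Tool frame: the origin (TCP) lies on the centre line of the jaws, within the pads' length; the fingertips stand ahead of it and the grasp point (between the pads) lies 2 mm behind it (env.tip_extent is the z of the fingertips in the tool frame, in m); z points along the fingers, y is the line along which they close (so a half turn about z gives the same grasp; the last joint's range is limited). The gripper opens to 85 mm and grips with 20 to 120 N. Pads are 22 mm wide; open, the fingers measure 114 mm over their backs; the gripper's body (76 mm by 85 mm) begins 54 mm behind the grasp point. The pads swing forward as they close: fully open they stand 13 mm farther back than shut.
Start: joints at [1.074, 0.087, 1.371, -0, 1.684, -0.103], TCP at [0.211, 0.508, 0.211] pointing down, gripper open.
Joint ranges: [-3.1, 3.1], [-0.76, 2.03], [0.27, 2.55], [-1.08, 4.22], [0.17, 2.65], [-2.57, 2.57]. Speed limits (rad/s): [2.79, 2.79, 3.14, 3.14, 3.14, 3.14].

### API

Orientations are given as a unit quaternion [w, x, y, z].
In Python, from rig import env gives the robot as it stands. Calls block until the motion is done:
- env.move_to(position, orientation): joint-space move of the TCP to a pose.
- env.movel(position, orientation=None, rate=0.15): straight line of the TCP; orientation=None keeps the orientation; rate is the mean speed in m/s.
- env.move_joints(angles): joint-space move.
- env.release() and env.gripper_close(): open the fingers fully, or close them until they stop; the grip force is fixed at half the most.
- env.wait(seconds).
- env.ik(position, orientation): joint angles nearest the present ones, or None.
- env.read_camera(name): name is "scene" or "top"; returns a dict with "image" (400x640x3 uint8, red, green, blue), "fx", "fy", "cx", "cy" (pixels), "k1" (the pictures are not rectified: a ray, as slopes to the right and down, at radius r is drawn at 1 + k1 r^2 times it, then the intrinsics apply), "R" (3x3) and "t" (3): a world point X has camera coordinates R X + t. Camera axes: x right, y down, z forward; pixel columns grow to the right and rows downward; lengths in m; the calibration is good to about 2 mm. A picture is of the moment at which its call begins. There is no depth.
A pose or a line that the arm cannot do raises env.IKError and nothing moves.
- env.finish_job(): hands the job in; it is judged then, once.
Trained networks look in a picture, given as the dict that the camera call returned (one of the last four; its "shot" number tells which), for a name from the list of things; names that differ only in an ending like _2 or _b are one class to them, and where a whole thing is asked for, a point or a joint stands for the part that bears it (a point fixed in the world has none). Each returns a list of dicts, best first, with "p" (0 to 1); they miss things now and then, are a little off and sometimes report something else, mostly with a low value. They report only what shows in the picture. A call takes as long as a camera call.
- env.regions_of(thing, picture): "mask" (400x640 bool, what is visible of it).
- env.place_of(thing, picture): "centre" ([x, y, z] in m, in world coordinates, good to about 4 mm: a listed point, or the origin of a listed thing).
Readings, each from a call of its own:
- env.current_time_s(): time.
- env.current_joints(): joint angles.
- env.current_qvel(): joint speeds.
- env.current_joint_efforts(): joint torques, N m.
- env.current_ee_pos(): TCP position.
- env.current_tool_rot(): TCP orientation.
- env.current_contact_force(): force on the tool from outside, world axes, zero at the start.
- env.current_torque(): the same for the moment, N m.
- env.current_grip_width(): finger opening in m.
- env.current_gripper_force(): force on a finger pad.
Only numpy, scipy, OpenCV 4.12 (cv2) and the standard library are available. Lean on these libraries where they do the work, as an engineer would, in place of code of your own. Each camera call takes 0.05 s, during which the arm holds its last target. There are 200 camera calls.

## Working session

There is one attempt and no reset: what is moved stays moved. The work goes in short steps, each a Python script; the robot and the scene stay as the last script left them, time stands still between calls to the robot, and variables do not carry over. Pictures are saved under pics/ and viewed, at most 14 in all, crops included, and the job is handed in when it is done.

```bash
mkdir -p pics; ls
python3 - <<'E'
from rig import env
import cv2,numpy as np
print(env.tip_extent, env.current_tool_rot(), env.current_ee_pos())
for c in ("top","scene"):
    p=env.read_camera(c); cv2.imwrite(f"pics/{c}1.png",p["image"][:,:,::-1])
    C=-np.array(p["R"]).T@p["t"]; print(c,p["fx"],p["k1"],C.round(3))
    for n in "wheel spacer long_stick short_stick large_dish small_dish long_tray short_tray".split():
        r=env.place_of(n,p); m=env.regions_of(n,p)
        print(n,[(round(q["p"],2),np.round(q["centre"],3).tolist()) for q in r[:2]])
        for q in m[:1]:
            ys,xs=np.nonzero(q["mask"]); print("   mask",round(q["p"],2),len(xs),xs.mean().round(),ys.mean().round())
print(env.current_time_s())
E
```

```text
pics
0.017 [-3.27234712e-04  1.95639366e-01  9.80675245e-01 -1.09353761e-03] [0.21078572 0.50740439 0.21001841]
top 504.2880458504026 -0.10954781466959453 [ 0.363 -0.257  1.047]
wheel [(0.87, [0.428, -0.082, -0.003]), (0.7, [0.53, -0.099, 0.001])]
   mask 0.86 868 238.0 225.0
spacer [(0.68, [0.536, -0.442, 0.0])]
   mask 0.75 167 410.0 170.0
long_stick [(0.83, [0.532, -0.207, 0.002])]
   mask 0.62 684 298.0 174.0
short_stick [(0.6, [0.434, -0.303, -0.004])]
   mask 0.76 337 346.0 220.0
large_dish [(0.87, [0.427, -0.422, 0.0])]
   mask 0.82 1540 401.0 221.0
small_dish [(0.78, [0.526, -0.096, 0.004])]
   mask 0.81 487 248.0 177.0
long_tray [(0.83, [0.531, -0.323, 0.002])]
   mask 0.75 1292 352.0 171.0
short_tray [(0.9, [0.432, -0.201, -0.001])]
   mask 0.8 895 295.0 222.0
scene 467.969998615743 -0.08132454830260367 [ 0.116 -0.767  0.65 ]
wheel [(0.59, [0.424, -0.078, -0.005])]
   mask 0.77 688 255.0 163.0
spacer [(0.83, [0.534, -0.443, -0.002])]
   mask 0.63 286 411.0 251.0
long_stick [(0.89, [0.531, -0.205, 0.0])]
   mask 0.59 521 331.0 177.0
short_stick [(0.85, [0.435, -0.302, -0.002])]
   mask 0.69 472 318.0 228.0
large_dish [(0.6, [0.431, -0.411, 0.001]), (0.31, [0.536, -0.317, -0.001])]
   mask 0.85 1977 354.0 274.0
small_dish [(0.76, [0.535, -0.1, -0.0])]
   mask 0.83 323 301.0 152.0
long_tray [(0.89, [0.537, -0.319, -0.0]), (0.56, [0.531, -0.207, 0.0])]
   mask 0.96 1295 369.0 212.0
short_tray [(0.84, [0.433, -0.196, 0.001])]
   mask 0.97 802 288.0 196.0
1.7
```

View pics/top1.png

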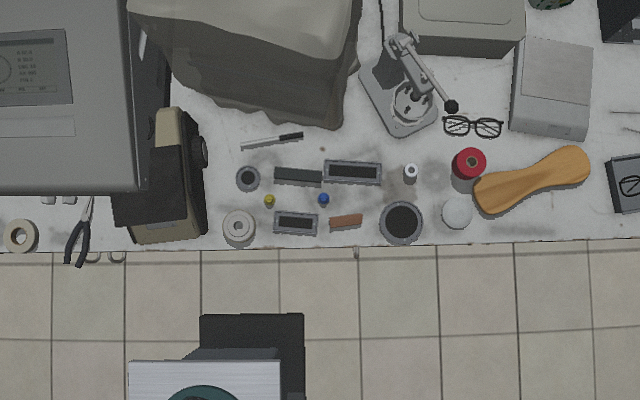

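View pics/scene1.png

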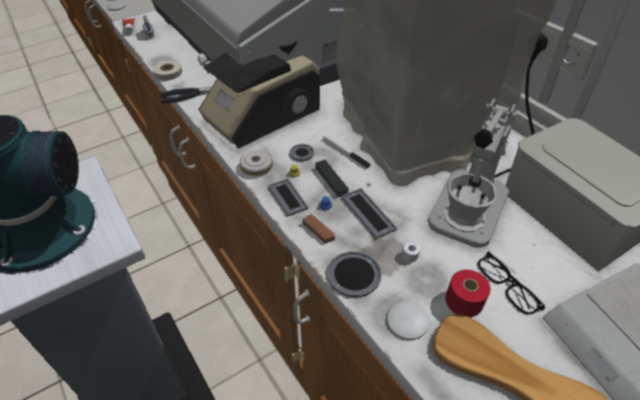

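Both views match the network finds. In the top view:
- Back row: small dish (248,177), long stick (298,174), long tray (352,171) and spacer (410,170).
- Front row: wheel (238,225), short tray (295,222), short stick (346,220) and large dish (401,221).
- Obstacles: small knobs at (269,199) and (323,198), and a tan device left of the wheel up to about column 207.

Next I'll refine the angles and centres from the masks.

```bash
cat > h.py <<'E'
from rig import env
import numpy as np, cv2
from scipy.spatial.transform import Rotation as Ro
def unproj(p,uv,z):
    K=np.array([[p["fx"],0,p["cx"]],[0,p["fy"],p["cy"]],[0,0,1]])
    n=cv2.undistortPoints(np.array(uv,float).reshape(-1,1,2),K,np.array([p["k1"],0,0,0.])).reshape(-1,2)
    R=np.array(p["R"]); C=-R.T@np.array(p["t"]); d=np.c_[n,np.ones(len(n))]@R
    return C+d*((z-C[2])/d[:,2])[:,None]
TOP=dict(wheel=.022,spacer=.022,long_stick=.016,short_stick=.013,large_dish=.007,small_dish=.007,long_tray=.007,short_tray=.007)
def rect(name,p):
    """mask outline seen at mid height: centre, sizes, direction of the long side (rad, about z, from world y)"""
    r=env.regions_of(name,p)
    if not r: return None
    c=max(cv2.findContours(r[0]["mask"].astype(np.uint8),0,1)[0],key=len).reshape(-1,2)
    w=unproj(p,c,TOP[name]*.6)[:,:2]
    (cx,cy),(a,b),_=q=cv2.minAreaRect((w*1000).astype(np.float32))
    P=cv2.boxPoints(q); e=max(P[1]-P[0],P[2]-P[1],key=np.linalg.norm)
    t=np.arctan2(-e[0],e[1]); t=(t+np.pi/2)%np.pi-np.pi/2
    return np.round([cx/1000,cy/1000,max(a,b)/1000,min(a,b)/1000,t],3)
def quat(t,flip=1):
    "tool down, closing along own x of a part turned by t"
    y=flip*np.array([np.cos(t),np.sin(t),0]); z=np.array([0,0,-1.])
    return Ro.from_matrix(np.c_[np.cross(y,z),y,z]).as_quat(scalar_first=True)
E
python3 - <<'E'
from h import *
for c in ("top","scene"):
    p=env.read_camera(c)
    for n in TOP: print(c,n,rect(n,p))
    if c=="top": print(unproj(p,[(269,199),(323,198),(207,160),(207,235)],.02).round(3))
    else: print(unproj(p,[(235,145),(320,105)],0).round(3))
for f in (1,-1):
  for xy in ((.43,-.08),(.43,-.42),(.53,-.1),(.53,-.44)):
    print(f,xy,[np.round(j,2) if (j:=env.ik([*xy,z],quat(0,f))) is not None else None for z in (.02,.15)])
env.gripper_close(); print("closed",env.tip_extent,env.current_grip_width()); env.release()
print("open",env.tip_extent,env.current_grip_width(),env.current_time_s())
E
```

```text
top wheel [ 0.428 -0.082  0.069  0.067 -0.802]
top spacer None
top long_stick [ 0.533 -0.205  0.099  0.026 -0.124]
top short_stick [ 0.434 -0.301  0.068  0.025  0.117]
top large_dish [ 0.429 -0.417  0.092  0.089 -0.027]
top small_dish [ 0.531 -0.1    0.051  0.051  1.545]
top long_tray [ 0.538 -0.319  0.122  0.047 -0.097]
top short_tray [ 0.538 -0.318  0.123  0.047 -0.085]
[[ 0.481 -0.146  0.02 ]
 [ 0.48  -0.257  0.02 ]
 [ 0.566 -0.017  0.02 ]
 [ 0.41  -0.017  0.02 ]]
scene wheel [ 0.426 -0.082  0.074  0.069 -0.476]
scene spacer [ 0.534 -0.439  0.046  0.03  -0.994]
scene long_stick [ 0.533 -0.202  0.114  0.033 -0.13 ]
scene short_stick [ 0.434 -0.3    0.076  0.028  0.057]
scene large_dish [ 0.43  -0.415  0.092  0.092 -0.601]
scene small_dish [ 0.53  -0.097  0.055  0.05  -0.59 ]
scene long_tray [ 0.538 -0.317  0.129  0.05  -0.084]
scene short_tray [ 0.434 -0.195  0.099  0.047 -0.092]
[[0.423 0.011 0.   ]
 [0.669 0.034 0.   ]]
1 (0.43, -0.08) [array([-0.31, -0.04,  1.89, -0.  ,  1.29, -0.31]), array([-0.31, -0.15,  1.72, -0.  ,  1.57, -0.31])]
1 (0.43, -0.42) [array([-0.87,  0.31,  1.5 , -0.  ,  1.33, -0.87]), array([-0.87,  0.22,  1.34, -0.  ,  1.58, -0.87])]
1 (0.53, -0.1) [array([-0.29,  0.18,  1.66, -0.  ,  1.3 , -0.29]), array([-0.29,  0.08,  1.5 , -0.  ,  1.56, -0.29])]
1 (0.53, -0.44) [array([-0.78,  0.49,  1.25, -0.  ,  1.4 , -0.78]), array([-0.78,  0.42,  1.09, -0.  ,  1.63, -0.78])]
-1 (0.43, -0.08) [None, None]
-1 (0.43, -0.42) [array([-0.87,  0.31,  1.5 , -0.  ,  1.33,  2.27]), array([-0.87,  0.22,  1.34, -0.  ,  1.58,  2.27])]
-1 (0.53, -0.1) [None, None]
-1 (0.53, -0.44) [array([-0.78,  0.49,  1.25, -0.  ,  1.4 ,  2.37]), array([-0.78,  0.42,  1.09, -0.  ,  1.63,  2.37])]
closed 0.017 -0.00013986693875976997
open 0.017 0.08539015369318599 4.15
```

```bash
cat >> h.py <<'E'
HI=.13
def pick(xy,t,z):
    q=quat(t); env.move_to([*xy,HI],q); env.movel([*xy,z+.02],rate=.25); env.movel([*xy,z],rate=.08)
    env.gripper_close(); print("grip",round(env.current_grip_width(),4),env.current_time_s())
    env.movel([*xy,HI],rate=.2); print("lifted",round(env.current_grip_width(),4))
def place(xy,t,z):
    "z: TCP height used for the grasp"
    q=quat(t); env.move_to([*xy,HI],q); env.movel([*xy,z+.02],rate=.2); env.movel([*xy,z+.005],rate=.04)
    print("F",np.round(env.current_contact_force(),1)); env.release(); env.movel([*xy,HI],rate=.25); print("t",env.current_time_s())
E
python3 - <<'E'
from h import *
q=quat(-.3)
env.move_to([.15,.29,.25],env.current_tool_rot())
env.move_to([.33,-.12,.25],q)
s=(.535,-.441); q=quat(0)
env.move_to([*s,HI],q); env.movel([*s,.03],rate=.2)
f0=np.array(env.current_contact_force())
for z in (.022,.019,.016,.013):
    env.movel([*s,z],rate=.04); f=np.array(env.current_contact_force()); print(z,(f-f0).round(1))
    if f[2]-f0[2]>4: break
print(env.current_ee_pos(),env.current_time_s())
E
```

```text
0.022 [ 0.6 -0.5 -0.3]
0.019 [-0.2  0.6 -0.1]
0.016 [-0.8 -0.2 -0.5]
0.013 [ 0.2  0.9 -0.6]
[ 0.53480956 -0.44082767  0.01257284] 9.9417
```

Run:
```python
from h import *
s=(.535,-.441); z=.022
env.movel([*s,z],rate=.08); env.gripper_close(); w=env.current_grip_width(); print(w,env.current_gripper_force())
if abs(w-.03)<.004:
    env.movel([*s,HI],rate=.2); print(env.current_grip_width())
    place((.530,-.098),0,z)
    pick((.5325,-.205),-.125,.024)
p=env.read_camera("scene"); cv2.imwrite("pics/s2.png",p["image"][:,:,::-1])
```

```text
-0.0003823622668422359 0.0
```

View pics/s2.png

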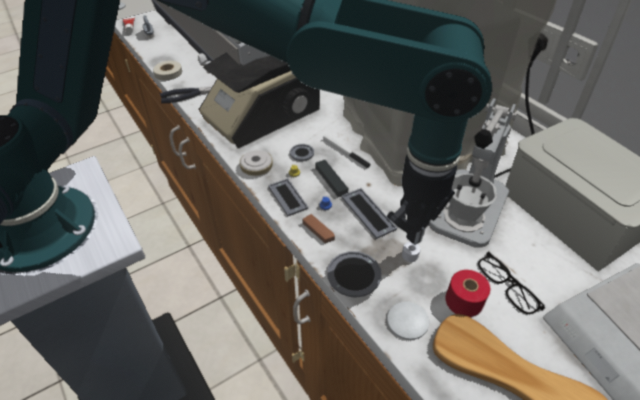

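The fingers closed fully at about (413,238) and the spacer at (411,251) was missed. A zoomed crop should show by how much.

Run:
```python
from h import *
p=env.read_camera("scene"); t=env.read_camera("top")
a=cv2.resize(p["image"][190:290,350:470],None,fx=5,fy=5,interpolation=3)
cv2.imwrite("pics/c3.png",a[:,:,::-1])
print(env.current_ee_pos(),env.current_tool_rot(),env.current_grip_width())
for c in (p,t): print([(round(r["p"],2),np.round(r["centre"],3)) for r in env.place_of("spacer",c)],rect("spacer",c))
K=np.array([[p["fx"],0,p["cx"]],[0,p["fy"],p["cy"]],[0,0,1]])
R=np.array(p["R"])
for X in ([.535,-.441,0],[.535,-.441,.022]):
    print(cv2.projectPoints(np.array([X]),cv2.Rodrigues(R)[0],np.array(p["t"]),K,np.array([p["k1"],0,0,0.]))[0].ravel())
```

```text
[ 0.53497939 -0.44101149  0.02200055] [-6.44266927e-06  7.07124428e-01  7.07089133e-01  3.85907519e-06] 0.00020714725022888376
[(0.8, array([ 0.535, -0.44 , -0.003]))] [ 0.533 -0.44   0.042  0.03  -0.937]
[(0.59, array([ 0.538, -0.441,  0.001]))] [ 0.538 -0.296  0.077  0.046 -0.068]
[410.64232254 256.2508883 ]
[412.44688682 248.32411479]
```

View pics/c3.png

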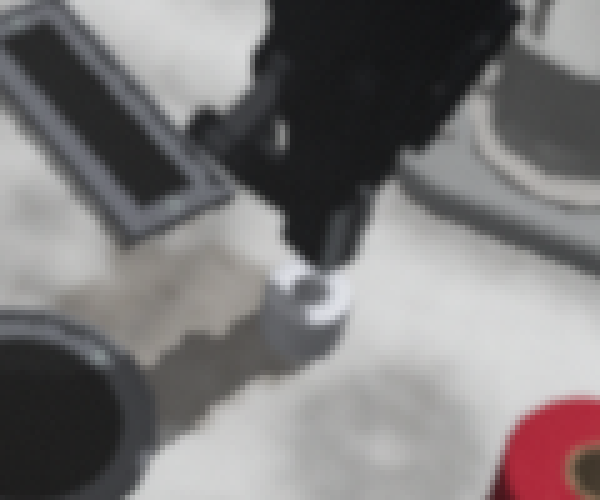

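Run:
```python
from h import *
env.release()
t=env.read_camera("top"); p=env.read_camera("scene")
a=cv2.resize(t["image"][130:230,350:470],None,fx=4,fy=4,interpolation=3)
b=cv2.resize(p["image"][190:290,350:470],None,fx=4,fy=4,interpolation=3)
cv2.imwrite("pics/c4.png",cv2.vconcat([a,b])[:,:,::-1][:600] if 0 else cv2.resize(cv2.hconcat([a,b]),(800,333))[:,:,::-1])
print(env.current_time_s())
```

```text
12.2083
```

View pics/c4.png

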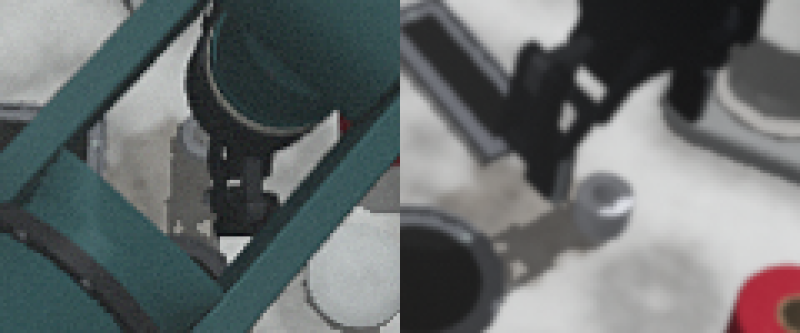

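Run:
```python
from h import *
t=env.read_camera("top"); p=env.read_camera("scene")
def proj(p,X):
    K=np.array([[p["fx"],0,p["cx"]],[0,p["fy"],p["cy"]],[0,0,1]])
    return cv2.projectPoints(np.array(X,float),cv2.Rodrigues(np.array(p["R"]))[0],np.array(p["t"],float),K,np.array([p["k1"],0,0,0.]))[0].reshape(-1,2).round(1).tolist()
for z in (.005,.018,.03,.045): 
    X=[(x,y,z) for x in (.4925,.478) for y in (-.430,-.452)]
    print(z,"scene",proj(p,X),"top",proj(t,X))
for n,c,(r0,c0) in (("a",t,(160,380)),("b",p,(215,375))):
    cv2.imwrite(f"pics/c5{n}.png",cv2.resize(c["image"][r0:r0+50,c0:c0+60],None,fx=6.6,fy=6.6,interpolation=0)[:,:,::-1])
cv2.imwrite("pics/c5.png",cv2.hconcat([cv2.imread("pics/c5a.png"),cv2.imread("pics/c5b.png")]))
```

```text
0.005 scene [[388.3, 261.4], [396.8, 270.0], [381.8, 265.3], [390.2, 274.0]] top [[406.0, 190.9], [416.5, 190.7], [406.3, 197.9], [416.8, 197.6]]
0.018 scene [[389.2, 256.7], [397.7, 265.3], [382.6, 260.6], [391.1, 269.3]] top [[407.0, 190.1], [417.6, 189.9], [407.3, 197.1], [417.9, 196.9]]
0.03 scene [[389.9, 252.3], [398.6, 261.0], [383.3, 256.2], [391.9, 265.0]] top [[407.9, 189.4], [418.7, 189.1], [408.3, 196.4], [419.0, 196.2]]
0.045 scene [[390.9, 246.7], [399.7, 255.3], [384.2, 250.6], [392.9, 259.4]] top [[409.2, 188.4], [420.1, 188.1], [409.5, 195.6], [420.4, 195.3]]
```

View pics/c5.png

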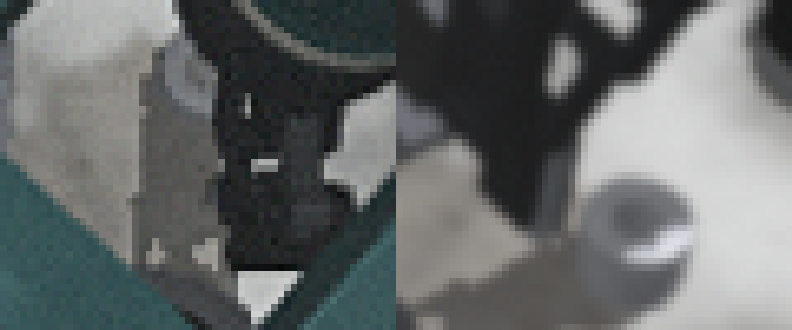

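The gripper in the picture stands about 3–5 cm higher than the reported TCP height implies: the open fingertip is at scene (398,250), where I expected about (392,263). I'll check this by touching down gently with the fingers straddling the spacer.

Run:
```python
from h import *
s=(.535,-.441)
f0=np.array(env.current_contact_force()); print(f0.round(1),np.round(env.current_joints(),3),np.round(env.ik([*s,.022],quat(0)),3))
z=.022
while z>-.045:
    z-=.002
    try: env.movel([*s,z],rate=.05)
    except env.IKError as e: print("ik",z,e); break
    f=np.array(env.current_contact_force())-f0
    if abs(f[2])>5: print("contact"); break
print(z,f.round(1),env.current_ee_pos(),env.current_time_s())
p=env.read_camera("scene")
cv2.imwrite("pics/c6.png",cv2.resize(p["image"][190:290,350:470],None,fx=5,fy=5,interpolation=3)[:,:,::-1])
```

```text
[-0.1 -0.8  0.8] [-0.771  0.497  1.236  0.     1.408 -0.771] [-0.771  0.497  1.236 -0.     1.408 -0.771]
contact
-0.036000000000000025 [-2.7  3.7 10. ] [ 0.53538764 -0.44138504 -0.03321079] 19.5583
```

View pics/c6.png

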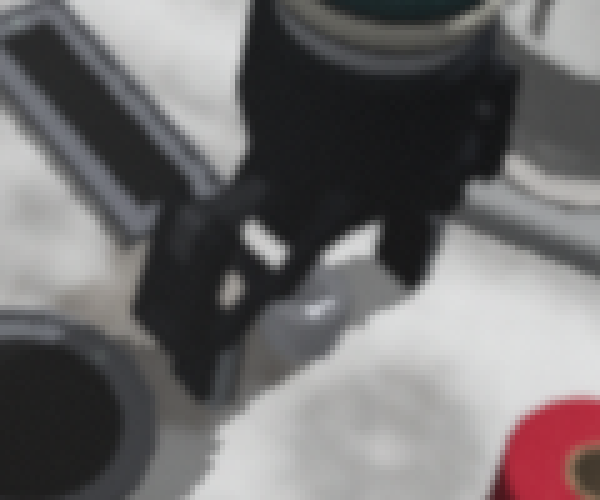

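Contact came at a reported TCP z of -0.033, although open tips should touch at about +0.004. So reported heights read about 37 mm too low there, while xy agrees with the picture: finger corner at (390,270) against (390,274) expected. I'll grasp relative to a felt touch on the worktop and guard the set-downs by force.

```bash
cat >> h.py <<'E'
def feel(xy,z,zmin,step=.002,lim=4):
    "step down until something pushes back; returns reported z and whether touched"
    env.wait(.1); f0=np.array(env.current_contact_force())[2]
    while z>zmin:
        z-=step; env.movel([*xy,z],rate=.05)
        if env.current_contact_force()[2]-f0>lim: return env.current_ee_pos()[2],True
    return env.current_ee_pos()[2],False
def pick(xy,t,up,touch=-.033):
    env.move_to([*xy,HI],quat(t)); env.movel([*xy,touch+.010],rate=.3)
    c,ok=feel(xy,touch+.010,touch-.010); print("table",round(c,4),ok)
    return grip(xy,c+up)
def grip(xy,z):
    env.movel([*xy,z],rate=.08); env.gripper_close(); print("grip",round(env.current_grip_width(),4))
    env.movel([*xy,HI],rate=.25); print("lifted",round(env.current_grip_width(),4),env.current_time_s()); return z
def place(xy,t,z):
    env.move_to([*xy,HI],quat(t)); env.movel([*xy,z+.014],rate=.25)
    c,ok=feel(xy,z+.014,z-.004); print("set down at +",round(c-z,4),ok)
    env.release(); env.movel([*xy,HI],rate=.3); print("t",env.current_time_s())
E
python3 - <<'E'
from h import *
s=(.535,-.441)
z=grip(s,-.018)
if abs(env.current_grip_width()-.03)<.004: place((.530,-.098),0,z)
p=env.read_camera("scene"); cv2.imwrite("pics/s7.png",cv2.resize(p["image"][100:300,200:460],None,fx=3,fy=3)[:,:,::-1])
E
```

```text
grip 0.0274
lifted 0.0272 21.2833
set down at + 0.0037 True
t 26.0917
```

View pics/s7.png

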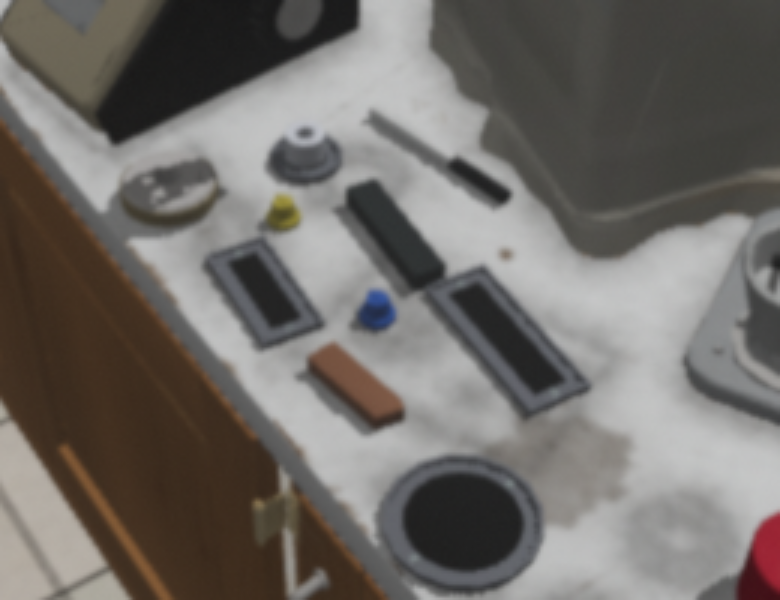

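The spacer, at crop (305,148), sits centred in the small dish. The offset held at +3.7 mm on the 4 mm floor, so the height bias is constant. Next, the sticks.

Run:
```python
from h import *
z=pick((.5325,-.204),-.125,.017)
if abs(env.current_grip_width()-.024)<.004:
    place((.537,-.319),-.09,z)
    z=pick((.434,-.301),.1,.016)
    if abs(env.current_grip_width()-.022)<.004: place((.433,-.197),-.092,z)
p=env.read_camera("scene"); cv2.imwrite("pics/s8.png",cv2.resize(p["image"][100:300,200:460],None,fx=3,fy=3)[:,:,::-1])
```

```text
table -0.0332 True
grip 0.0223
lifted 0.0221 30.6083
set down at + 0.004 True
t 34.6833
table -0.0332 True
grip 0.0201
lifted 0.0199 39.1667
set down at + 0.004 True
t 43.2333
```

View pics/s8.png

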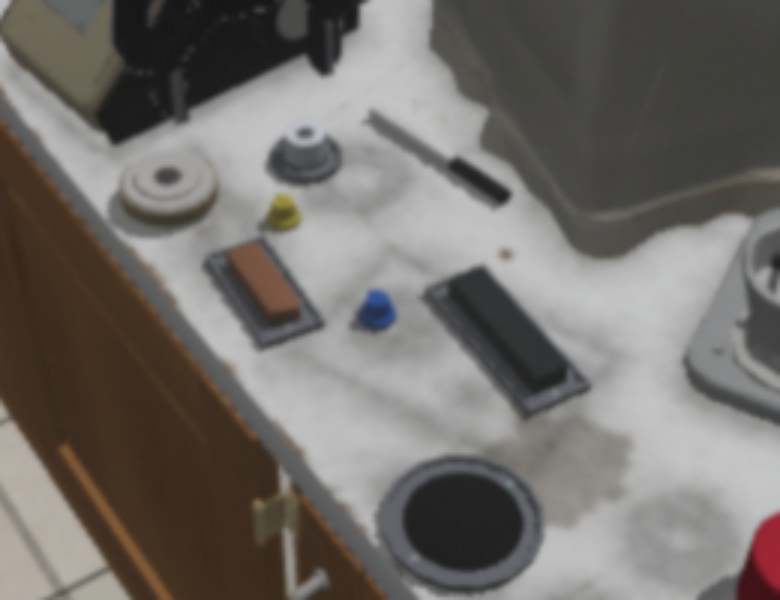

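Both sticks lie flat along their trays, with the short stick at crop (263,285) and the long one at (508,325). The wheel is next, with a guarded descent around it.

Run:
```python
from h import *
xy=(.427,-.081)
env.move_to([*xy,HI],quat(0)); env.movel([*xy,-.003],rate=.2)
c,hit=feel(xy,-.003,-.022,step=.004,lim=4); print(c,hit)
if not hit:
    z=-.024; env.movel([*xy,z],rate=.05); env.gripper_close(); w=env.current_grip_width(); print(w)
    if abs(w-.068)<.005:
        env.movel([*xy,.06],rate=.1); print(env.current_grip_width(),env.current_time_s())
        p=(.430,-.416); env.movel([*p,.06],rate=.15); env.movel([*p,z+.012],rate=.1)
        c,ok=feel(p,z+.012,z-.002,step=.0015,lim=4); print(c-z,ok)
        env.release(); env.movel([*p,HI],rate=.15); env.movel([.33,-.2,.15],rate=.3)
print(env.current_time_s())
p=env.read_camera("scene"); cv2.imwrite("pics/s9.png",cv2.resize(p["image"][100:300,200:460],None,fx=3,fy=3)[:,:,::-1])
for n in TOP: print(n,[np.round(r["centre"],3).tolist() for r in env.place_of(n,p)[:1]],rect(n,p))
```

```text
-0.023353073288969628 False
0.06228826608177998
46.5833
wheel [[0.423, -0.078, -0.002]] [ 0.43  -0.084  0.079  0.057 -0.484]
spacer [[0.435, -0.198, 0.005]] [ 0.53  -0.094  0.048  0.024 -0.58 ]
long_stick [[0.535, -0.324, 0.003]] [ 0.432 -0.079  0.079  0.058 -0.392]
short_stick [[0.433, -0.2, 0.004]] [ 0.435 -0.191  0.081  0.029 -0.088]
large_dish [[0.427, -0.414, 0.004]] [ 0.43  -0.414  0.095  0.091 -0.601]
small_dish [[0.528, -0.102, -0.002]] [ 0.528 -0.103  0.05   0.043  1.233]
long_tray [[0.539, -0.318, -0.0]] [ 0.536 -0.316  0.125  0.048 -0.046]
short_tray [[0.437, -0.192, -0.0]] [ 0.434 -0.194  0.098  0.046 -0.105]
```

View pics/s9.png

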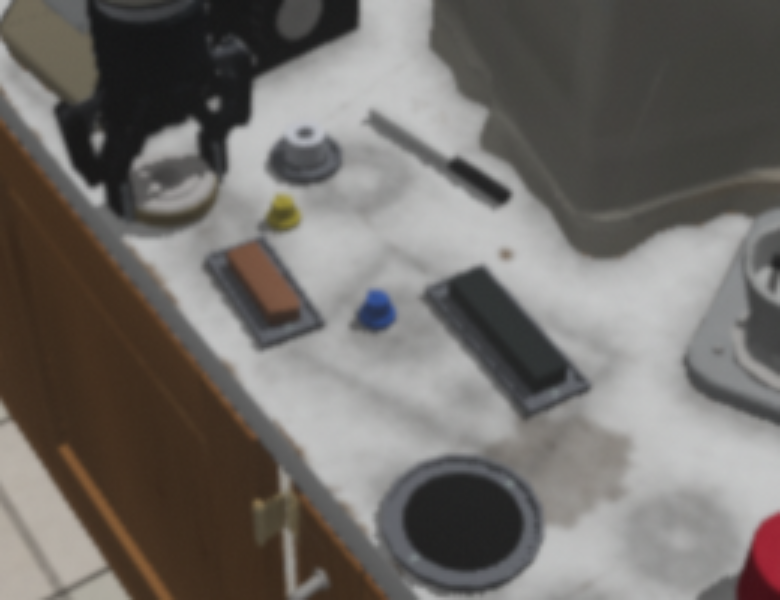

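The width reading runs about 8–9 % low throughout (30→27.4, 24→22.2, 22→20.0), so 62.3 mm means a full grip on the 68 mm wheel. I'll carry on from here.

Run:
```python
from h import *
xy=(.427,-.081); z=-.024
env.movel([*xy,.05],rate=.1); print(env.current_grip_width(),env.current_gripper_force(),env.current_time_s())
p=(.430,-.416); env.movel([*p,.05],rate=.15); env.movel([*p,z+.012],rate=.1)
print(env.current_grip_width())
c,ok=feel(p,z+.012,z+.001,step=.0015,lim=4); print(c-z,ok)
env.release(); env.movel([*p,HI],rate=.15); env.move_to([.35,-.1,.17],quat(0))
print(env.current_time_s())
for cam in ("scene","top"):
    p=env.read_camera(cam); print(cam,[np.round(r["centre"],3).tolist() for r in env.place_of("wheel",p)[:1]],rect("wheel",p))
    if cam=="scene": cv2.imwrite("pics/s10.png",cv2.resize(p["image"][100:300,200:460],None,fx=3,fy=3)[:,:,::-1])
```

```text
0.06233503692461508 65.7668317342177 48.325
0.062320772642109064
0.0051159893065209835 True
55.5833
scene [[0.426, -0.415, -0.001]] [ 0.431 -0.412  0.077  0.067 -0.682]
top [[0.428, -0.414, 0.001]] [ 0.43  -0.416  0.07   0.067  0.435]
```

View pics/s10.png

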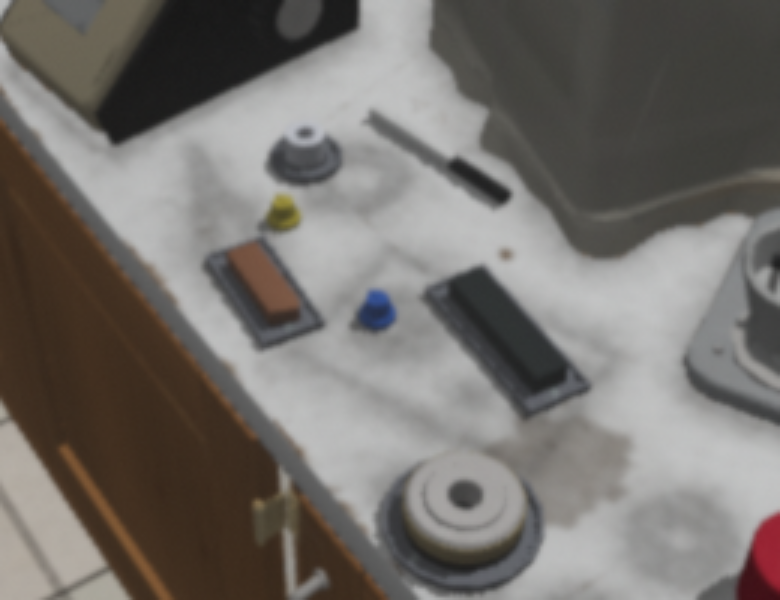

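All four parts lie flat and centred in their holders: wheel at crop (465,505), spacer (305,148), short stick (263,285) and long stick (508,325). The arm is clear, so I'm handing in.

```bash
python3 -c "
from rig import env
print(env.finish_job(), env.current_time_s())"
```

```text
the job is handed in; nothing more can be done
the job is handed in; nothing more can be done
```

The job is handed in with the wheel, spacer and both sticks flat and centred in their matching holders, by the last camera check at about 56 s of the 88 s; no verdict came back.

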